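Close the fob punching jig with its template

ROBOT

A 6-joint arm with a two-finger parallel gripper is mounted at the origin on a cart in front of the work surface, level with it; the furniture and walls round the work are solid. World frame = base frame: x ahead of the robot, y to its left, z up, the work surface at z = 0. Lengths are in m, angles in rad, forces in N, time in s.
With the tool pointing down it reaches from about 0.375 to 0.9 m from the base axis. Payload 3.1 kg.
Tool frame: the origin (TCP) lies midway between the tips of the shut fingers; the grasp point (between the pads) lies 19 mm behind it; z points along the fingers, y is the line along which they close (so a half turn about z gives the same grasp; the last joint's range is limited). The gripper opens to 85 mm and grips with 20 to 120 N. Pads are 22 mm wide; open, the fingers measure 114 mm over their backs; the gripper's body (76 mm by 85 mm) begins 54 mm behind the grasp point. The pads swing forward as they close: fully open they stand 13 mm farther back than shut.
Start: joints at [-1.302, 0.527, 1.433, -0, 1.181, -0.178], TCP at [0.27, -0.564, 0.231] pointing down, gripper open.
Joint ranges: [-3.08, 3.08], [-0.75, 2.2], [0.22, 2.44], [-1.43, 4.57], [0, 2.65], [-2.85, 2.85]. Speed limits (rad/s): [2.79, 2.79, 3.14, 3.14, 3.14, 3.14].

INTERFACE

Orientations are given as a unit quaternion [x, y, z, w].
In Python, from station import manip gives the robot as it stands.
- The arm moves only by the tool step_arm, never from a script. Its argument "targets" is text: rows parted by semicolons, each of 4 numbers parted by spaces: the shift along the tool's x, y, z in mm, then the turn about the tool's z in degrees. A call has 1 to 12 rows; each row is the pose to reach, as a shift and turn from the pose commanded when the call began, along the tool's axes at that moment; what a row does not reach only later rows make up. A row lasts 1/10 s, in which the tool goes at most 50 mm and 8.59 degrees, less where a joint would pass 70% of its speed; a pose out of reach is approached as far as the arm can. A call with a gripper value outside its range is refused whole. "gripper" is the closure, from 0 (fully open) to 1 (shut), set as the call begins (left out, the last holds). The fingers move at their own pace and stop on an object; "squeeze" is the grip in N (left out, the last holds). Time passes only in rows, so rows that repeat a pose let the fingers close. It gives the time, the measured TCP pose, the force, the opening and the grip force at its end, in the units of the state.
- manip.sense(): the state, without advancing time (a new reading comes with each control period).
- manip.snapshot(name): name is "scene" or "top" or "wrist"; returns the picture (420x560x3 uint8, red, green, blue); there is no depth.
- manip.get_calibration(name): a dict with "fov_y" (degrees; the focal length in pixels is half the picture's height over the tangent of half this angle, whatever the lens; pixels are square), "cx", "cy" (the principal point, pixels), "extrinsics" (4x4, takes a point from camera to world coordinates); the wrist camera has in their place "tool_from_camera" (4x4, takes a point from camera to tool coordinates, whose origin is the TCP and whose axes are the flange's). Camera axes: x right, y down, z forward; pixel columns grow to the right and rows downward; lengths in m; the calibration is good to about 2 mm. A picture is of the moment at which its call begins: read the wrist's pose just before it. get_calibration takes no time and is no camera call.
- manip.sign_off(): hands the job in; it is judged then, once.
Trained networks look in the newest picture that a camera, given by its name, has taken for a name from the list of things; names that differ only in an ending like _2 or _b are one class to them, and where a whole thing is asked for, a point or a joint stands for the part that bears it (a point fixed in the world has none). Each returns a list of dicts, best first, with "p" (0 to 1); they miss things now and then, are a little off and sometimes report something else, mostly with a low value. They report only what shows in the picture. A call takes as long as a camera call. They do not tell look-alikes from the thing itself.
- manip.recognise(camera, query): "position" ([column, row] in pixels, amid what is visible of it).
- manip.masks_of(camera, query): "pixels" (420x560 bool, what is visible of it) and "position" ([column, row] in pixels, amid what is visible of it).
- manip.mark_of(camera, query): "position" ([column, row] in pixels: a listed point, or the origin of a listed thing).
The state is a dict: "t": time; "q": joint angles; "qd": joint speeds; "tau": joint torques, N m; "tcp_pos": TCP position; "tool_rot": TCP orientation; "force": force on the tool from outside, world axes, zero at the start; "ft_torque": the same for the moment, N m; "finger_gap": opening from 0.0 (shut) to 1.0 (fully open); "gripper_force": force on a finger pad.
Only numpy, scipy, OpenCV 4.12 (cv2) and the standard library are available. Lean on these libraries where they do the work, as an engineer would, in place of code of your own. Each camera call takes 0.05 s, during which the arm holds its last target. There are 200 camera calls.

TASK

Take the aluminium punching template out of the wooden rack and close the punching jig with it, so that the fob in the jig can be punched: it must lie flat on the jig's grey deck, fully home, handle up, with both studs of the jig through its two end holes and its guide hole over the far, plain end of the fob. The bar that carries the studs is clamped somewhere along its slots, so slide the template over the studs and feel for them. Leave the fob in its nest and do not disturb the bottle or the glue pot.

Things in the scene. Friction and masses are not known exactly. Their poses are not given: they have to be found in the camera images.
- template: Aluminium plate 90 x 160 x 8 mm (own x, y, z), 0.2 to 0.4 kg, with a bridge handle. Origin: centre of its underside; +z: its normal on the handle side. At the start it stands on its long +x edge in the rack's front groove: +x down, handle (+z) pointing away from the robot, leaning up to 6 degrees.
- top_edge (a point): Middle of the template's long edge at its x = -45 mm, half way through the 8 mm thickness. At the start this edge is uppermost, 100 mm above the table, and free to be gripped across the thickness; the handle bar begins 37 mm below it.
- handle (a point): Centre of the template's dark wooden handle bar: 16 mm (x) x 84 mm (y) x 22 mm (z), over the middle of the plate, its underside 22 mm and its top 44 mm above the plate's underside, on two 10 mm brass posts at y = -28 and +28 mm. Its frame is turned like the template's.
- round_hole (a point): Centre, at the underside, of the round 15 mm stud hole through the template, at its x = 0, y = +55 mm.
- slot_hole (a point): Centre, at the underside, of the slotted stud hole through the template, 15 mm (x) by 21 mm (y), at its x = 0, y = -55 mm.
- guide_hole (a point): Centre of the template's 13 mm guide hole for the punch, on its upper (handle side) face, at its x = +30 mm, y = 0.
- rack: Fixed grooved block of brown wood, 130 x 190 x 35 mm (x, y, z). Origin: centre of its underside; +x is its back, away from the robot within 0.3 rad. The template's groove is centred at x = -30 mm, 9 mm wide, its floor 10 mm above the table, 25 mm deep. A fixed green template in the back groove (x = +44 mm) reaches 60 mm above the table.
- jig: Fixed punching jig, 150 x 200 mm (x, y), flat grey deck 24 mm above the table. Origin: centre of its underside; +x points away from the robot within 0.3 rad. A nest in its middle, 99 (x) x 33 (y) x 8 mm deep, holds the fob; the fob's far, plain end is at +x.
- deck_centre (a point): Centre of the jig's deck. Two 12 mm steel studs with rounded tops stand 12 mm above the deck at jig y = -55 and +55 mm, both at one x: their bar is clamped fast somewhere from x = -14 to +14 mm in two black slots; where is not told. The template's underside rides 36 mm above the table on the stud tops, and 24 mm when it is home on the deck.
- fob: Brown leather key fob, 30 x 96 x 6 mm, loose, lying in the jig's nest along the jig's x, 2 mm or more below the deck. Origin: centre of its underside.
- dye_bottle: Brown bottle, 40 mm across, 95 mm tall, standing behind the work. Origin: centre of its underside. Leave it alone.
- glue_pot: White pot with a red lid, 63 mm across, 78 mm tall, standing behind the work. Origin: centre of its underside. Leave it alone.
There are look-alikes about, which are no part of the job. Leave any blue or purple look-alike of the fob alone.

How it is judged:
By the outcome, as a careful person would: the job done as asked, in the order asked, and still so for the second after the job is handed in, with the robot touching nothing.
It also fails if it takes over 61 s, if anything falls off the work surface, if the arm or the gripper's body presses on something with over 40 N, if the wrist force passes 120 N, or if a joint passes its speed limit or range.

## Working session

There is one attempt and no reset: what is moved stays moved. The work goes in short steps, Python scripts to look and compute and a tool call to move; the robot and the scene stay as the last step left them, time stands still between calls to the robot, and variables do not carry over. Pictures are saved under pics/ and viewed, at most 10 in all, crops included, and the job is handed in when it is done.

Besides the shell and the picture viewer there is one more tool, called after "Request:" as name(argument=value, ...) on one line, values as JSON. step_arm: Moves the arm, as the interface text tells. Its arguments: {"type":"object","properties":{"targets":{"type":"string"},"gripper":{"type":"number"},"squeeze":{"type":"number"}},"required":["targets"]}

```bash
mkdir -p pics; ls
cat > h.py <<'E'
import numpy as np, cv2
from scipy.spatial.transform import Rotation as R
from station import manip
def cam(n):
    c=manip.get_calibration(n); f=210/np.tan(np.radians(c["fov_y"])/2)
    if n=="wrist":
        s=manip.sense(); T=np.eye(4); T[:3,:3]=R.from_quat(s["tool_rot"]).as_matrix(); T[:3,3]=s["tcp_pos"]
        E=T@np.array(c["tool_from_camera"])
    else: E=np.array(c["extrinsics"])
    return f,c["cx"],c["cy"],E
def ray(C,p):
    f,cx,cy,E=C; d=E[:3,:3]@np.array([(p[0]-cx)/f,(p[1]-cy)/f,1]); return E[:3,3],d
def atz(C,p,z):
    o,d=ray(C,p); return o+d*(z-o[2])/d[2]
def proj(C,P):
    f,cx,cy,E=C; q=E[:3,:3].T@(np.array(P)-E[:3,3]); return np.array([cx+f*q[0]/q[2],cy+f*q[1]/q[2]])
def tri(obs):
    A=np.zeros((3,3));b=np.zeros(3)
    for C,p in obs:
        o,d=ray(C,p); d=d/np.linalg.norm(d); M=np.eye(3)-np.outer(d,d); A+=M;b+=M@o
    return np.linalg.solve(A,b)
def save(im,n): cv2.imwrite("pics/"+n,im[:,:,::-1])
E
python3 - <<'E'
from h import *
np.set_printoptions(precision=4,suppress=True)
ims=[]
for n in ["scene","top"]:
    C=cam(n); ims.append(manip.snapshot(n)); print(n,C)
    for q in ["template","top_edge","handle","round_hole","slot_hole","guide_hole","rack","jig","deck_centre","fob","dye_bottle","glue_pot"]:
        print(q,[(np.round(d["position"],1),round(d["p"],2)) for d in manip.mark_of(n,q)][:3])
save(ims[0],"s0.png"); save(ims[1],"t0.png")
print(manip.sense())
E
```

```text
pics
scene (np.float64(436.54845786820556), 283.31893321448126, 212.32262922430084, array([[-0.6379, -0.4481,  0.6264, -0.074 ],
       [-0.7701,  0.3729, -0.5175,  0.5259],
       [-0.0017, -0.8125, -0.583 ,  0.6634],
       [ 0.    ,  0.    ,  0.    ,  1.    ]]))
template [(array([376.3, 193.2]), 0.61)]
top_edge [(array([377.4, 178.5]), 0.71)]
handle [(array([374.8, 200.7]), 0.16)]
round_hole [(array([362.5, 202.2]), 0.9), (array([181.9, 274.8]), 0.61)]
slot_hole []
guide_hole [(array([375.2, 200.9]), 0.72)]
rack [(array([366.9, 206.3]), 0.96)]
jig [(array([180.7, 275.8]), 0.9)]
deck_centre [(array([182.2, 266.1]), 0.94), (array([229.3, 217.7]), 0.39)]
fob [(array([281.7, 315.9]), 0.85), (array([374.5, 257.9]), 0.81), (array([183.7, 273.5]), 0.7)]
dye_bottle [(array([269. , 192.9]), 0.62)]
glue_pot [(array([233.6, 214.9]), 0.92)]
top (np.float64(415.49305521025576), 274.9894072454453, 206.36805349883264, array([[-0.027 , -0.9873,  0.1563,  0.3907],
       [-0.9996,  0.0261, -0.0083, -0.0024],
       [ 0.0041, -0.1565, -0.9877,  1.0939],
       [ 0.    ,  0.    ,  0.    ,  1.    ]])
[... 413 characters left out ...]
deck_centre [(array([170.9, 196.1]), 0.8)]
fob [(array([310.4, 282.7]), 0.9), (array([171.9, 197.4]), 0.65), (array([212.1, 280.9]), 0.6)]
dye_bottle [(array([298.9, 147.7]), 0.66)]
glue_pot [(array([247.3, 157.1]), 0.72)]
{'t': 1.3, 'q': array([-1.3025,  0.5275,  1.4327, -0.    ,  1.1814, -0.1785]), 'qd': array([ 0.0001, -0.0008,  0.0005, -0.0012,  0.0036, -0.0002]), 'tau': array([ -0.0003, -44.2328, -17.8414,  -0.0003,   0.0009,  -0.    ]), 'tcp_pos': array([ 0.2701, -0.5636,  0.2313]), 'tool_rot': array([ 0.9751,  0.2216, -0.    , -0.    ]), 'force': array([-0.037 ,  0.7367, -0.1497]), 'ft_torque': array([ 0.0011, -0.0115,  0.012 ]), 'gripper_force': 0.0, 'finger_gap': 1.0037179662361073}
```

View pics/t0.png

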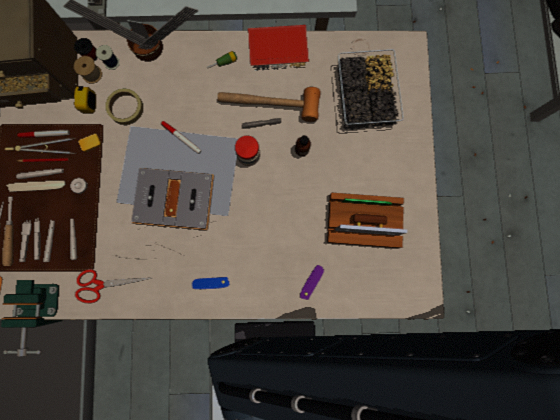

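View pics/s0.png

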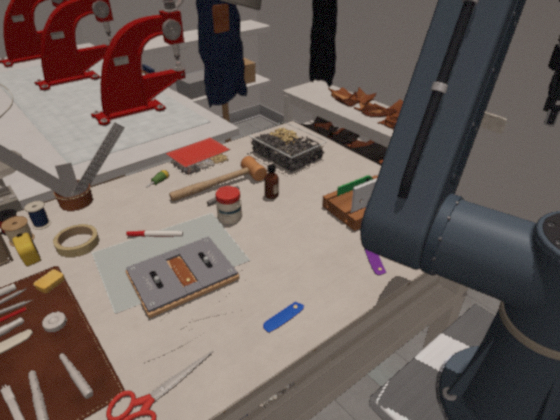

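Run:
```python
from h import *
np.set_printoptions(precision=4,suppress=True)
T=cam("top");S=cam("scene")
print("top_edge",tri([(T,(372.3,225.2)),(S,(377.4,178.5))]),atz(T,(372.3,225.2),.1),atz(S,(377.4,178.5),.1))
print("deck",tri([(T,(170.9,196.1)),(S,(182.2,266.1))]),atz(T,(170.9,196.1),.024),atz(S,(182.2,266.1),.024))
print("bottle",atz(T,(298.9,147.7),0),"pot",atz(T,(247.3,157.1),0))
print(R.from_quat(manip.sense()["tool_rot"]).as_matrix())
c=manip.get_calibration("wrist");print(c)
```

```text
top_edge [ 0.4947 -0.2449  0.0994] [ 0.496  -0.2437  0.1   ] [ 0.4929 -0.2453  0.1   ]
deck [0.5915 0.2563 0.033 ] [0.5944 0.26   0.024 ] [0.5994 0.2513 0.024 ]
bottle [ 0.7241 -0.0811  0.    ] pot [0.7013 0.0599 0.    ]
[[ 0.9018  0.4321 -0.    ]
 [ 0.4321 -0.9018  0.    ]
 [ 0.     -0.     -1.    ]]
{'fov_y': 63.48329906808793, 'cx': 277.86116222945316, 'cy': 211.94639394142558, 'tool_from_camera': array([[ 0.0001, -0.9473, -0.3204,  0.0817],
       [ 1.    ,  0.0002, -0.0004,  0.0004],
       [ 0.0005, -0.3204,  0.9473, -0.1417],
       [ 0.    ,  0.    ,  0.    ,  1.    ]])}
```

Request:
step_arm(targets="340 -190 -10 -61; 340 -190 -10 -61; 340 -190 -10 -61; 340 -190 -10 -61; 340 -190 -10 -61; 340 -190 -10 -61; 340 -190 -10 -61; 340 -190 -10 -61; 340 -190 -10 -61; 340 -190 -10 -61; 340 -190 -10 -61; 340 -190 -10 -61", gripper=0.4)

```text
t: 2.5
tcp_pos: [0.4939, -0.2467, 0.2413]
tool_rot: [0.729, 0.685, -0.0, -0.0]
force: [-0.5, 0.2, -1.2]
finger_gap: 0.599
gripper_force: 0.0
```

Run:
```python
from h import *
np.set_printoptions(precision=4,suppress=True)
T=cam("top"); C=cam("wrist"); im=manip.snapshot("wrist"); save(im,"w1.png")
s=manip.sense(); print(s["t"],s["tcp_pos"],s["tool_rot"],s["finger_gap"])
for q in ["top_edge","handle","rack"]:
    for d in manip.mark_of("wrist",q)[:2]: print(q,d["position"],d["p"],atz(C,d["position"],.1 if q!="rack" else 0))
m=manip.masks_of("wrist","template")
for d in m[:2]:
    print(d["p"],d["position"]); v=im.copy(); 
    c=max(cv2.findContours(d["pixels"].astype(np.uint8),0,1)[0],key=cv2.contourArea)
    print(cv2.boxPoints(cv2.minAreaRect(c)))
m=manip.masks_of("top","jig")[0]  # old top picture
c=max(cv2.findContours(m["pixels"].astype(np.uint8),0,1)[0],key=cv2.contourArea)
b=cv2.boxPoints(cv2.minAreaRect(c)); P=np.array([atz(T,p,.024) for p in b]); print("jig",P,P.mean(0))
```

```text
2.55 [ 0.4939 -0.2467  0.2412] [ 0.7286  0.685  -0.0001 -0.    ] 0.6030568525726682
top_edge [272.3, 196.3] 0.94 [ 0.4885 -0.2459  0.1   ]
top_edge [276.9, 176.2] 0.69 [ 0.4936 -0.2284  0.1   ]
handle [303.0, 185.3] 0.82 [ 0.5154 -0.2377  0.1   ]
rack [297.7, 172.7] 0.91 [ 0.5159 -0.2482  0.    ]
0.76 [291.1, 181.7]
[[262.9492 276.9383]
 [268.336   97.8297]
 [316.7658  99.2862]
 [311.3791 278.3949]]
jig [[0.5259 0.3636 0.024 ]
 [0.6775 0.352  0.024 ]
 [0.6503 0.1481 0.024 ]
 [0.4996 0.1641 0.024 ]] [0.5883 0.2569 0.024 ]
```

View pics/w1.png

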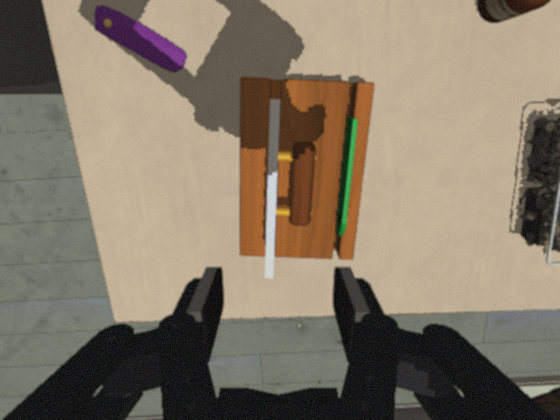

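Run:
```python
from h import *
np.set_printoptions(precision=4,suppress=True)
C=cam("wrist")
P=[atz(C,p,.1) for p in [(274.5,99),(269.5,277)]]; d=P[0]-P[1]
M=(P[0]+P[1])/2; yaw=np.degrees(np.arctan2(d[1],d[0])); s=manip.sense(); Rm=R.from_quat(s["tool_rot"]).as_matrix(); a=np.degrees(np.arctan2(Rm[1,0],Rm[0,0]))
print(P,M,np.linalg.norm(d),yaw,a,"turn",a-yaw, "shift",Rm.T@(M-s["tcp_pos"])*1000)
```

```text
[array([ 0.4959, -0.1654,  0.1   ]), array([ 0.4811, -0.3236,  0.1   ])] [ 0.4885 -0.2445  0.1   ] 0.1589555856138846 84.65913598887498 86.53056792717209 turn 1.871431938297107 shift [  1.0537  -5.8675 141.2584]
```

Request:
step_arm(targets="1 -6 50 2; 1 -6 100 2; 1 -6 135 2; 1 -6 155 2; 1 -6 169 2; 1 -6 169 2; 1 -6 169 2")

```text
t: 3.5
tcp_pos: [0.4888, -0.2443, 0.0724]
tool_rot: [0.74, 0.673, 0.0, -0.0]
force: [-0.2, -0.5, 0.6]
finger_gap: 0.601
gripper_force: 0.0
```

Request:
step_arm(targets="0 0 0 0; 0 0 0 0; 0 0 0 0; 0 0 0 0; 0 0 0 0; 0 0 0 0", gripper=1, squeeze=40)

```text
t: 4.1
tcp_pos: [0.4889, -0.2443, 0.0733]
tool_rot: [0.74, 0.673, 0.0, 0.001]
force: [-0.9, 0.2, 6.2]
finger_gap: 0.084
gripper_force: 40.4
```

Request:
step_arm(targets="0 0 -15 0; 0 0 -35 0; 0 0 -70 0; 0 0 -70 0; 50 10 -70 0; 100 20 -70 0; 150 30 -70 0; 200 40 -70 0; 250 47 -60 0; 250 47 -30 0; 250 47 -10 0; 250 47 -10 0")

```text
t: 5.3
tcp_pos: [0.5556, 0.002, 0.0785]
tool_rot: [0.739, 0.674, -0.003, -0.004]
force: [-0.7, 0.3, -3.1]
finger_gap: 0.085
gripper_force: 39.5
```

Run:
```python
from h import *
im=manip.snapshot("wrist"); im2=manip.snapshot("scene"); save(np.hstack([im[100:,100:460],im2[100:,100:460]]),"w2.png")
s=manip.sense(); print(s["t"],s["tcp_pos"],s["force"],s["ft_torque"],s["finger_gap"])
```

```text
5.4 [5.58265473e-01 5.34275477e-04 8.13966182e-02] [-0.18266229  0.19843985 -2.99421883] [-0.0439974  -0.02752042  0.02221766] 0.0870877685670588
```

View pics/w2.png

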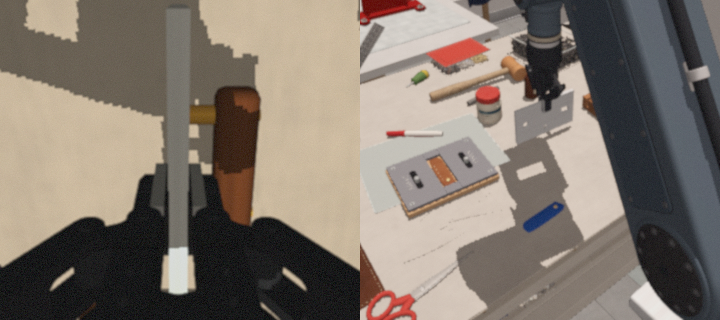

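Request:
step_arm(targets="0 0 10 0; 0 0 16 0; 0 0 19 0; 0 0 20 0; 0 0 20 0; 0 0 20 0")

```text
t: 6.0
tcp_pos: [0.5592, 0.0001, 0.0629]
tool_rot: [0.74, 0.673, 0.0, 0.0]
force: [-1.1, -1.8, 1.5]
finger_gap: 0.087
gripper_force: 40.2
```

Request:
step_arm(targets="0 -3 0 0; 0 -5 0 0; 0 -8 0 0; 0 -12 -3 0; 0 -16 -5 0; 0 -20 -8 0; 0 -25 -12 0; 0 -30 -15 0; 0 -30 -15 0", gripper=0.78)

```text
t: 6.9
tcp_pos: [0.528, 0.0035, 0.0778]
tool_rot: [0.74, 0.673, -0.0, -0.0]
force: [-0.8, -0.1, -0.2]
finger_gap: 0.218
gripper_force: 0.4
```

Run:
```python
from h import *
im=manip.snapshot("wrist"); im2=manip.snapshot("scene"); save(np.hstack([im[100:,100:460],im2[100:,100:460]]),"w3.png")
s=manip.sense(); print(s["t"],s["tcp_pos"],s["force"],s["ft_torque"],s["finger_gap"])
```

```text
7.0 [0.5289981  0.00330855 0.07754909] [-0.44210902 -1.22390599  0.77391529] [ 0.03087856  0.14862523 -0.01622478] 0.2169087295488084
```

View pics/w3.png

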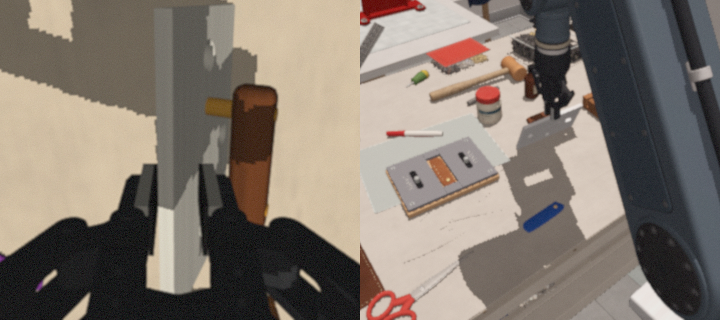

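Request:
step_arm(targets="0 -8 3 0; 0 -15 6 0; 0 -22 10 0; 0 -28 14 0; 0 -34 18 0; 0 -40 22 0; 0 -60 22 0; 0 -60 0 0; 0 -40 -60 0; 0 0 -120 0; 0 0 -120 0; 0 0 -120 0", gripper=0.6)

```text
t: 8.2
tcp_pos: [0.5352, 0.0021, 0.202]
tool_rot: [0.74, 0.673, 0.004, 0.006]
force: [-0.4, -0.2, -0.3]
finger_gap: 0.399
gripper_force: 0.0
```

Run:
```python
from h import *
np.set_printoptions(precision=4,suppress=True)
s=manip.sense(); print(s["t"],s["tcp_pos"],s["force"],s["finger_gap"])
C=cam("wrist");im=manip.snapshot("wrist"); im2=manip.snapshot("top"); T=cam("top")
save(np.hstack([im,im2])[:, :],"x.png"); cv2.imwrite("pics/w4.png",cv2.resize(np.hstack([im[:,60:500],im2[80:320,120:440].repeat(2,0).repeat(2,1)[:420]])[:,:,::-1],(800,312)))
for n,K in (("wrist",C),("top",T)):
  for q,z in [("template",0),("handle",.033),("round_hole",0),("slot_hole",0),("guide_hole",.008)]:
    for d in manip.mark_of(n,q)[:2]: print(n,q,d["position"],round(d["p"],2),atz(K,d["position"],z))
```

```text
8.2 [0.5352 0.0021 0.202 ] [-0.3726 -0.2025 -0.3279] 0.3987167735641411
wrist template [247.9, 182.7] 0.92 [0.5063 0.0023 0.    ]
wrist handle [249.2, 190.9] 0.57 [0.5098 0.0021 0.033 ]
wrist round_hole [246.0, 126.7] 0.79 [0.5113 0.0586 0.    ]
wrist slot_hole [251.3, 228.7] 0.96 [ 0.5037 -0.0489  0.    ]
wrist guide_hole [278.9, 181.3] 0.8 [0.5385 0.0026 0.008 ]
top template [269.2, 227.0] 0.94 [0.509  0.0052 0.    ]
top handle [268.2, 225.6] 0.62 [0.5091 0.0075 0.033 ]
top round_hole [251.1, 224.2] 0.69 [0.5177 0.0529 0.    ]
top slot_hole [291.8, 227.4] 0.84 [ 0.5064 -0.0545  0.    ]
top guide_hole [270.9, 215.6] 0.9 [ 0.5382 -0.0001  0.008 ]
top guide_hole [267.4, 229.5] 0.46 [0.5017 0.0101 0.008 ]
```

View pics/w4.png

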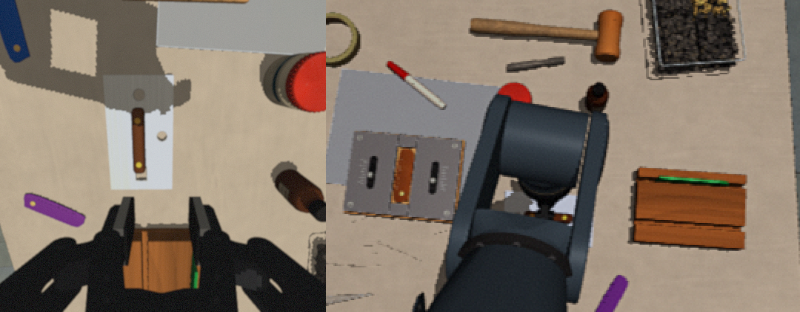

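Request:
step_arm(targets="-3 -19 50 -1; -3 -19 90 -1; -3 -19 125 -1; -3 -19 150 -1; -3 -19 168 -1; -3 -19 178 -1; -3 -19 181 -1; -3 -19 181 -1")

```text
t: 9.6
tcp_pos: [0.5102, 0.002, 0.0164]
tool_rot: [0.734, 0.679, 0.0, 0.0]
force: [-1.2, -0.2, -0.3]
finger_gap: 0.4
gripper_force: 0.0
```

Request:
step_arm(targets="0 0 0 0; 0 0 0 0; 0 0 0 0; 0 0 0 0; 0 0 0 0", gripper=1, squeeze=60)

```text
t: 10.1
tcp_pos: [0.5104, 0.002, 0.0174]
tool_rot: [0.734, 0.679, 0.0, 0.001]
force: [-0.9, 0.6, 7.0]
finger_gap: 0.173
gripper_force: 60.2
```

Run:
```python
import cv2,numpy as np
t=cv2.imread("pics/t0.png")[160:240,122:222]; s=cv2.imread("pics/s0.png")[225:325,115:250]
a=cv2.resize(t,None,fx=4,fy=4,interpolation=cv2.INTER_CUBIC); b=cv2.resize(s,None,fx=2.8,fy=2.8,interpolation=cv2.INTER_CUBIC)
h=max(a.shape[0],b.shape[0]); P=lambda x:np.pad(x,((0,h-x.shape[0]),(0,0),(0,0)))
print(a.shape,b.shape); cv2.imwrite("pics/c1.png",np.hstack([P(a),P(b)]))
```

```text
(320, 400, 3) (280, 378, 3)
```

View pics/c1.png

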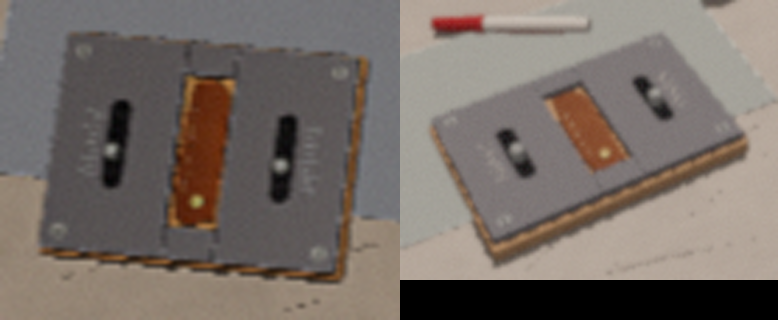

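Run:
```python
from h import *
np.set_printoptions(precision=4,suppress=True)
T=cam("top");S=cam("scene")
t=lambda x,y:(122+(x+.5)/4-.5,160+(y+.5)/4-.5); s=lambda x,y:(115+(x+.5)/2.8-.5,225+(y+.5)/2.8-.5)
for n,a,b in [("L",(111,150),(116,151)),("R",(281,164),(255,95))]:
    print(n,atz(T,t(*a),.034),atz(S,s(*b),.034),tri([(T,t(*a)),(S,s(*b))]))
c=np.array([atz(T,t(*p),.024) for p in [(68,33),(362,58),(338,273),(40,248)]]); print(c,c.mean(0))
e=(c[0]-c[1]+c[3]-c[2]); print("yaw of jig y",np.degrees(np.arctan2(e[1],e[0])),np.linalg.norm(e)/2)
c=np.array([atz(S,s(*p),.024) for p in [(32,128),(255,38),(345,138),(93,240)]]); print(c,c.mean(0))
q=manip.sense(); print(q["tcp_pos"], R.from_quat(q["tool_rot"]).as_matrix())
```

```text
L [0.5913 0.3131 0.034 ] [0.5896 0.3151 0.034 ] [0.5919 0.3141 0.0316]
R [0.5792 0.2032 0.034 ] [0.5774 0.2049 0.034 ] [0.5796 0.2037 0.0318]
[[0.6725 0.3461 0.024 ]
 [0.6505 0.1521 0.024 ]
 [0.5085 0.1681 0.024 ]
 [0.5299 0.3607 0.024 ]] [0.5903 0.2567 0.024 ]
yaw of jig y 83.59951906525204 0.19451212398452528
[[0.6636 0.3495 0.024 ]
 [0.6487 0.1626 0.024 ]
 [0.503  0.1733 0.024 ]
 [0.5308 0.3631 0.024 ]] [0.5865 0.2621 0.024 ]
[0.5104 0.002  0.0174] [[ 0.0767  0.9971  0.0016]
 [ 0.9971 -0.0767 -0.0003]
 [-0.0002  0.0016 -1.    ]]
```

Request:
step_arm(targets="0 0 -20 0; 0 0 -60 0; 0 0 -100 0; 40 5 -100 1; 80 12 -100 2; 125 24 -100 2; 170 35 -100 2; 215 46 -100 2; 245 51 -100 2; 262 54 -95 2; 262 54 -85 2; 262 54 -75 2")

```text
t: 11.3
tcp_pos: [0.5826, 0.2582, 0.0899]
tool_rot: [0.745, 0.667, -0.001, -0.0]
force: [-0.7, 0.1, -4.0]
finger_gap: 0.177
gripper_force: 59.3
```

Request:
step_arm(targets="0 0 0 0; 0 0 0 0; 0 0 0 0")

```text
t: 11.6
tcp_pos: [0.5841, 0.258, 0.0915]
tool_rot: [0.746, 0.666, -0.0, 0.0]
force: [-0.1, -0.7, -3.0]
finger_gap: 0.18
gripper_force: 59.1
```

Run:
```python
from h import *
np.set_printoptions(precision=4,suppress=True)
s=manip.sense(); print(s["t"],s["tcp_pos"],s["force"],s["ft_torque"],s["finger_gap"])
Rm=R.from_quat(s["tool_rot"]).as_matrix(); print("a",np.degrees(np.arctan2(Rm[1,0],Rm[0,0])))
C=cam("wrist");T=cam("top");im=manip.snapshot("wrist"); im2=manip.snapshot("top"); im3=manip.snapshot("scene")
b=s["tcp_pos"][2]-.0174
for n,K in (("wrist",C),("top",T)):
  for q,z in [("template",0),("handle",.033),("round_hole",0),("slot_hole",0),("guide_hole",.008)]:
    for d in manip.mark_of(n,q)[:1]: print(n,q,np.round(d["position"]),round(d["p"],2),Rm.T@(atz(K,d["position"],z+b)-s["tcp_pos"])*1000)
v=np.hstack([im[:,80:480],cv2.resize(im2[140:260,110:230],(420,420),interpolation=cv2.INTER_CUBIC)]); save(cv2.resize(v,(800,410)),"w5.png")
```

```text
11.6 [0.5841 0.258  0.0915] [-0.0515 -0.6526 -2.9791] [-0.0629  0.0243  0.049 ] 0.1804485999342546
a 83.50438078553923
wrist template [282. 259.] 0.6 [ 2.2245  1.722  17.3996]
wrist handle [280. 295.] 0.73 [  1.6283   0.4817 -15.6003]
wrist round_hole [277. 154.] 0.67 [56.6515 -0.9844 17.3904]
wrist guide_hole [340. 264.] 0.81 [ 3.7076 30.3932  9.3994]
top template [164. 196.] 0.61 [ 7.1862 -0.0972 17.3988]
top handle [160. 196.] 0.89 [  6.7168  -6.3766 -15.6011]
top slot_hole [187. 197.] 0.97 [-50.4513   4.1722  17.4086]
top guide_hole [168. 183.] 0.7 [-0.9166 32.8608  9.4002]
```

View pics/w5.png

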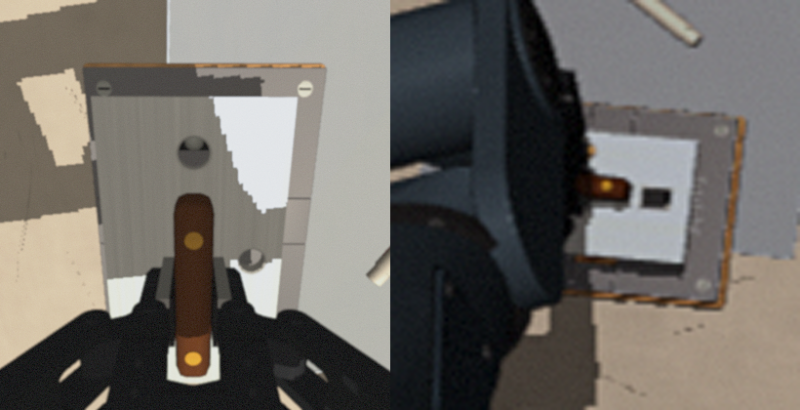

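Request:
step_arm(targets="-1 0 15 0; -1 0 28 0; -1 0 34 0; -1 0 38 0; -1 0 40 0; -1 0 42 0; -1 0 42 0; -1 0 42 0")

```text
t: 13.05
tcp_pos: [0.584, 0.2583, 0.0497]
tool_rot: [0.745, 0.667, 0.0, 0.0]
force: [-0.2, -0.3, -3.7]
finger_gap: 0.175
gripper_force: 59.2
```

Request:
step_arm(targets="0 0 2 0; 0 0 4 0; 0 0 6 0; 0 0 7 0; 0 0 8 0; 0 0 8 0")

```text
t: 13.65
tcp_pos: [0.5837, 0.2582, 0.0414]
tool_rot: [0.745, 0.667, -0.0, -0.0]
force: [-0.5, -0.1, -2.0]
finger_gap: 0.173
gripper_force: 59.4
```

Request:
step_arm(targets="0 0 1 0; 0 0 2 0; 0 0 2 0; 0 0 2 0")

```text
t: 14.05
tcp_pos: [0.5837, 0.2582, 0.0414]
tool_rot: [0.745, 0.667, 0.0, 0.0]
force: [-3.5, -1.1, 9.3]
finger_gap: 0.179
gripper_force: 61.0
```

Request:
step_arm(targets="0 0 1 0; 0 0 0 0; 0 0 0 0; 0 0 0 0", gripper=0.6)

```text
t: 14.45
tcp_pos: [0.584, 0.2583, 0.0392]
tool_rot: [0.745, 0.667, 0.0, 0.0]
force: [-0.5, 0.1, 0.4]
finger_gap: 0.402
gripper_force: 0.0
```

Request:
step_arm(targets="0 0 -15 0; 0 0 -40 0; 0 0 -80 0; -40 0 -120 0; -90 0 -150 0; -130 -30 -150 0; -130 -30 -150 0; -130 -30 -150 0")

```text
t: 15.25
tcp_pos: [0.5387, 0.1312, 0.1906]
tool_rot: [0.746, 0.666, 0.0, 0.0]
force: [-0.1, 1.1, 0.1]
finger_gap: 0.403
gripper_force: 0.0
```

Run:
```python
from h import *
im=manip.snapshot("wrist"); im2=manip.snapshot("top"); im3=manip.snapshot("scene")
v=np.hstack([im[0:300,130:430],cv2.resize(im3[205:345,100:240],(300,300),interpolation=cv2.INTER_CUBIC)]); save(v,"w6.png")
print(manip.sense()["t"])
```

```text
15.4
```

View pics/w6.png

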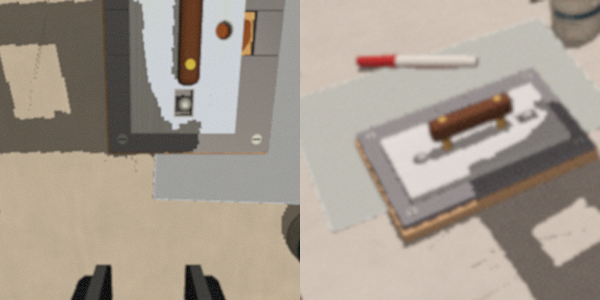

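The template lies flat on the deck. The stud shows in the slot hole at (185,102), the leather of the fob shows through the guide hole at (223,30), and the handle is up.

```bash
python3 -c "
from station import manip
print(manip.sign_off())"
```

```text
the job is handed in; nothing more can be done
None
```

The template is seated on the jig: flat at deck height, handle up, guide hole over the fob's far end, with the slot-hole stud seen through and the round-hole stud inferred from the seating height. The gripper is clear, and the job was handed in at about 15.4 s.

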